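Lay a mirrored moulding block into the squaring gauge

ROBOT

A 7-joint arm with a two-finger parallel gripper is mounted at the origin on the work surface. World frame = base frame: x ahead of the robot, y to its left, z up, the work surface at z = 0. Lengths are in m, angles in rad, forces in N, time in s.
With the tool pointing down it reaches from about 0.425 to 0.875 m from the base axis. Payload 4.7 kg.
Tool frame: the origin (TCP) lies midway between the tips of the shut fingers; the grasp point (between the pads) lies 19 mm behind it; z points along the fingers, y is the line along which they close (so a half turn about z gives the same grasp; the last joint's range is limited). The gripper opens to 87 mm and grips with 3 to 60 N. Pads are 19 mm wide; open, the fingers measure 117 mm over their backs; the gripper's body (75 mm by 190 mm) begins 51 mm behind the grasp point.
Start: joints at [-1.15, 0.321, -0.07, 1.45, 0.023, 1.371, -0.057], TCP at [0.257, 0.597, 0.189] pointing down, gripper open.
Joint ranges: [-2.86, 2.86], [-0.3, 2.09], [-1.38, 1.24], [0.06, 2.45], [-1.56, 4.7], [0.09, 2.05], [-2.69, 2.69]. Speed limits (rad/s): [2.57, 2.57, 3.14, 3.14, 3.14, 3.14, 3.14].

INTERFACE

Orientations are given as a rotation vector (axis times angle).
In Python, from bench import ctrl gives the robot as it stands. The module is installed in compiled form; this text tells all that it offers.
- The arm moves only by the shell command python3 -m handwheel 'ROWS' [FORCE]. ROWS is JSON, a list of rows, each a list of 7 numbers: the finger opening in m, from 0 to 0.087, then the shift along the tool's x, y, z in m, then the turn, a rotation vector about the tool's x, y, z in degrees. A call has 1 to 12 rows; each row shifts and turns the commanded pose from where the row before left it, along the tool's axes as they then stand; what a row does not reach is not made up. A row lasts 1/8 s, in which the tool goes at most 62.5 mm and 10.7 degrees, less where a joint would pass 70% of its speed; a pose out of reach is approached as far as the arm can. A call is refused whole if a number of a shift passes 0.0625 or a number of a turn 10.7, either way. A call with a gripper value outside its range is refused whole. The fingers move at their own pace and stop on an object; FORCE is the grip in N (left out, the last holds). Time passes only in rows, so rows that do not move let the fingers close. It gives the time, the measured TCP pose, the force, the opening and the grip force at its end, in the units of the state.
- ctrl.get_state(): the state, without advancing time (a new reading comes with each control period).
- ctrl.get_image(name): name is "scene" or "side" or "wrist"; returns (picture, depth): 400x640x3 uint8, blue, green, red; 400x640 float32, m along the optical axis (not along the pixel's ray), 0 where there is no reading.
- ctrl.camera_info(name): a dict with "intrinsics" (3x3 intrinsics, pixels), "R" (3x3) and "t" (3): a world point X has camera coordinates R X + t. Camera axes: x right, y down, z forward; pixel columns grow to the right and rows downward; lengths in m; the calibration is good to about 2 mm. A picture is of the moment at which its call begins: read the wrist's pose just before it. camera_info takes no time and is no camera call; for the wrist camera it gives the pose at the moment of the call.
- ctrl.close_job(): hands the job in; it is judged then, once.
The state is a dict: "time": time; "joint_positions": joint angles; "qd": joint speeds; "joint_torque": joint torques, N m; "position": TCP position; "tool_rot": TCP orientation; "ft_force": force on the tool from outside, world axes, zero at the start; "torque": the same for the moment, N m; "grip_width": opening from 0.0 (shut) to 1.0 (fully open); "grip_force": force on a finger pad.
Only numpy, scipy, OpenCV 4.12 (cv2) and the standard library are available. Lean on these libraries where they do the work, as an engineer would, in place of code of your own. Each camera call takes 0.05 s, during which the arm holds its last target. There are 200 camera calls.

TASK

The tall wooden block with the mirror mosaic stands on end on the green mat. Push it over, high up on its mirrored side, so that it lies on its back with the mirrors up and its top end towards the red stop (tip it, do not lift it off the bench); then slide it gently up snug against both the long fence and the red stop, leave it lying flush there, and leave everything else alone. The stop is locked and has no scale, so feel for it, and never press the block hard against fence or stop (keep well under 20 N).

Things in the scene. Friction and masses are not known exactly. Their poses are not given: they have to be found in the camera images.
- block: loose pine block, 0.3 to 0.6 kg, on end at first: 70 (x) x 90 (y) x 180 mm tall (z). Silver and blue mirror tiles on its -x face, 30 to 134 mm above the foot; dark band round it 166 mm up. Origin: centre of its foot; z points from foot to top end. Its +x side looks towards the stop (within 15 degrees). Fingers pressing it with over 25 N spoil it. Friction to slide it lying: 1.5 to 5 N
- block_top (a point): centre of the block's top end face, 180 mm from its origin along its z; axes as the block's. This end must finish against the stop. Pushed at about 160 mm height on the -x face, the block tips about its +x foot edge without sliding, passes its balance point at about 21 degrees, then falls by itself onto its +x face, mirrors up
- block_foot (a point): centre of the block's foot face, the same point as the block's origin; axes as the block's
- gauge: fixed straight aluminium fence 540 long, 30 thick, 35 mm high; its rubber working face gives 1 mm per 3.5 N; a flat green mat before it. Origin: on the bench, at the middle of the fence's working face. x points along the fence towards the stop, y into the fence (away from the robot): mat and block lie at negative y. Pressing the block on fence or stop with over 25 N fails
- stop_rail (a point): fixed point on the fence face, 155 mm from the gauge origin, 30 mm up; NOT the stop. The red stop, a plate 12 mm thick, 4 to 50 mm above the bench, reaching 120 mm from the fence, its flat face square to the fence, looks back along -x. It is locked anywhere within 35 mm of this point along x, unmeasured, and its face is sprung: gives 1 mm per 2.5 N, 12 mm at most
- tiles_a: low stack of blue and silver mirror tiles, 50 x 35 x 24 mm, loose on the bench past the stop. Bystander, to be left where it is. Origin: centre of the underside.
- tiles_b: stack of silver mirror tiles, 50 x 35 x 36 mm, loose, beyond the fence. Bystander, to be left where it is. Origin: centre of the underside.
- glue: terracotta-coloured glue bottle with white cap, 60 mm across, 170 mm tall, loose. Bystander, to be left where it is. Origin: centre of the underside.
- scraper: spatula lying flat, loose, beyond the fence. Bystander, to be left where it is. Origin: centre of the underside.
- offcut: light wood offcut 160 x 35 x 20 mm, loose, on the robot's side. Bystander, to be left where it is. Origin: centre of the underside.
- cup: blue enamel cup, 70 mm across, 80 mm tall, loose. Bystander, to be left where it is. Origin: centre of the underside.
- tape: yellow roll 80 mm across, 25 mm tall, loose, on the robot's side. Bystander, to be left where it is. Origin: centre of the underside.
Things that resemble listed ones, but are neither listed nor needed, are in the scene too. What is shaped like the block but turquoise or yellow is not meant.

How it is judged:
On the way:
1. the block has been tipped onto its back, mirrors up (angle between block's own x axis and vertical above 3.05 rad and height (world z) of block_top below 0.045 m), for 0.2 s.
At the end, for the whole second after the job is handed in: the block lies on its back at rest, mirrors up (within 5 degrees), along the fence (within 0.05 rad), its side within 4 mm of the fence at both ends and its top end within 3 mm of the red stop (angle between block's own x axis and vertical above 3.05 rad and angle between the z axis of block and the x axis of gauge, either way round below 0.05 rad and y of each of block_top, block_foot in the frame of gauge above -0.049 m and z of stop_pad_c0 in the frame of block_top between 0.003 and 0.0095 m and x of block_top in the frame of gauge above 0.08 m and linear speed of block below 0.01 m/s); the robot touches nothing.
It fails at once if the block was pressed on the fence or stop with over 25 N (contact force between block and gauge above 25 N).
It fails at once if the fingers pressed the block with over 25 N (contact force between the fingers and block above 25 N).
It fails at once if the block was lifted off the bench instead of tipped (height (world z) of block above 0.065 m).
It fails at once if a bystander was moved by over 20 mm (distance of any of tiles_a, tiles_b, glue, scraper, offcut, cup, tape from where it was at the start of the episode above 0.02 m).
It also fails if it takes over 72 s, if anything falls off the work surface, if the arm or the gripper's body presses on something with over 40 N, if the wrist force passes 120 N, or if a joint passes its speed limit or range.

## Working session

There is one attempt and no reset: what is moved stays moved. The work goes in short steps, Python scripts to look and compute and a shell command to move; the robot and the scene stay as the last step left them, time stands still between calls to the robot, and variables do not carry over. Pictures are saved under pics/ and viewed, at most 10 in all, crops included, and the job is handed in when it is done.

```bash
mkdir -p pics
cat > h.py <<'E'
import numpy as np, cv2
from scipy.spatial.transform import Rotation as Ro
from bench import ctrl
def grab(n,f=None):
    i=ctrl.camera_info(n); p,d=ctrl.get_image(n)
    if f: cv2.imwrite('pics/'+f,p)
    K,R,t=[np.array(i[k]) for k in('intrinsics','R','t')]
    return p,d,K,R,t
def cloud(d,K,R,t):
    v,u=np.mgrid[:d.shape[0],:d.shape[1]]
    c=np.stack([(u-K[0,2])/K[0,0]*d,(v-K[1,2])/K[1,1]*d,d],-1)
    return (c-t)@R
def ray(u,v,K,R,t,z):
    r=R.T@np.linalg.solve(K,[u,v,1]);o=-R.T@t
    return o+r*(z-o[2])/r[2]
def st():
    s=ctrl.get_state()
    print('t',round(s['time'],2),'p',np.round(s['position'],4),'R',np.round(Ro.from_rotvec(s['tool_rot']).as_matrix(),3).tolist(),'F',np.round(s['ft_force'],2),'g',np.round(s['grip_width'],3))
    return s
E
python3 - <<'E'
from h import *
s=st()
for n in('scene','side'):
    p,d,K,R,t=grab(n,n+'0.png'); print(n,'cam',np.round(-R.T@t,3)); np.savez(n+'0.npz',p=p,d=d,K=K,R=R,t=t)
E
```

```text
t 0.0 p [0.257  0.5964 0.1879] R [[-0.918, 0.396, -0.001], [0.396, 0.918, -0.002], [-0.0, -0.002, -1.0]] F [ 0.36 -0.35  0.15] g 1.0
scene cam [1.026 0.754 0.851]
side cam [ 0.428 -0.669  0.999]
```

View pics/scene0.png

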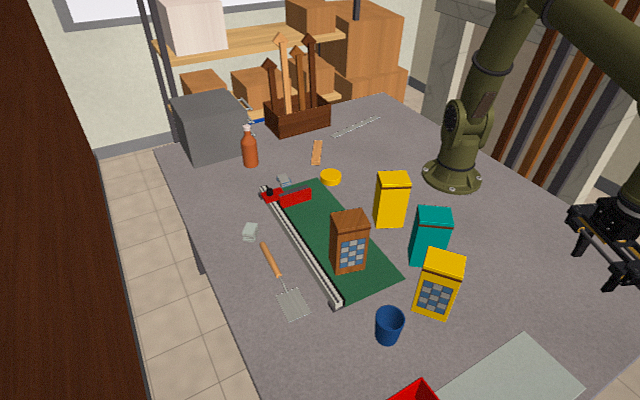

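View pics/side0.png

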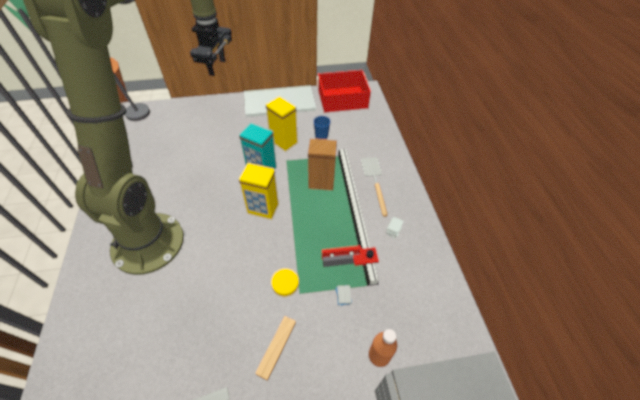

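The scene view shows the pine block at about (350,240), with its mirrors facing the camera. The fence runs from (262,190) to (338,303), and the red stop is at (295,197). The decoy blocks are on the robot's side, at (393,200), (432,235) and (440,285). In the side view the block is at (322,163), the stop at (345,256) and the fence runs from (343,150) to (373,282).

Run:
```python
from h import *
def rect(P): 
    r=cv2.minAreaRect(P[:,:2].astype(np.float32)*1000); return np.round(r[0],1),np.round(r[1],1),round(r[2],1),len(P)
for n in('scene','side'):
    f=np.load(n+'0.npz');p,d,K,R,t=[f[k] for k in'pdKRt']
    C=cloud(d,K,R,t); ok=d>0; hsv=cv2.cvtColor(p,cv2.COLOR_BGR2HSV); H,S,V=cv2.split(hsv)
    x,y,z=C[...,0],C[...,1],C[...,2]
    reg=ok&(x>.3)&(x<1.0)&(abs(y)<.6)
    # tall tops
    m=(reg&(z>.168)&(z<.195)).astype(np.uint8); k,l,stt,_=cv2.connectedComponentsWithStats(m)
    for i in range(1,k):
        if stt[i,4]>60: print(n,'top',rect(C[l==i]),'z',np.round(np.median(z[l==i]),4),'hue',np.median(H[l==i]),'S',np.median(S[l==i]),np.round(C[l==i].min(0),3),np.round(C[l==i].max(0),3))
    red=reg&((H<6)|(H>174))&(S>180)&(V>90)&(z<.12)&(z>-.02)
    k,l,stt,_=cv2.connectedComponentsWithStats(red.astype(np.uint8))
    for i in range(1,k):
        if stt[i,4]>40: print(n,'red',rect(C[l==i]),stt[i],np.round(C[l==i].max(0),3))
    gr=reg&(H>60)&(H<85)&(S>90)&(z<.02); print(n,'mat',rect(C[gr]),'z',np.median(z[gr]))
    # fence top
    m=reg&(z>.029)&(z<.042)&(S<70); k,l,stt,_=cv2.connectedComponentsWithStats(cv2.morphologyEx(m.astype(np.uint8),cv2.MORPH_CLOSE,np.ones((3,3))))
    for i in range(1,k):
        if stt[i,4]>150:
            Q=C[(l==i)&m]; vx=cv2.fitLine(Q[:,:2].astype(np.float32),cv2.DIST_HUBER,0,.001,.001).ravel()
            print(n,'fence',rect(Q),stt[i],np.round(vx,4),np.round(np.median(Q[:,2]),4))
```

```text
scene top (array([ 721.4, -552.2]), array([ 83. , 240.7]), 89.8, 460) z 0.1819 hue 13.0 S 18.0 [ 0.601 -0.594  0.168] [ 0.842 -0.511  0.195]
scene top (array([371.8,  79.4]), array([75.3, 90.9]), 63.9, 521) z 0.1797 hue 24.0 S 255.0 [0.317 0.026 0.168] [0.427 0.13  0.185]
scene top (array([379.9, 264.7]), array([74.8, 91. ]), 53.7, 720) z 0.18 hue 88.0 S 255.0 [0.323 0.21  0.168] [0.437 0.319 0.184]
scene top (array([587.5, 167.4]), array([73.3, 91.5]), 75.1, 754) z 0.1799 hue 14.0 S 187.5 [0.536 0.123 0.168] [0.639 0.213 0.184]
scene top (array([474.6, 397.4]), array([73.8, 90.8]), 37.6, 1031) z 0.1803 hue 24.0 S 255.0 [0.42  0.34  0.168] [0.528 0.454 0.184]
scene red (array([ 617.7, -163.6]), array([162. ,  67.3]), 1.5, 549) [261 188  50  20 549] [ 0.698 -0.129  0.057]
scene red (array([696. , 558.1]), array([42.4, 97.3]), 60.8, 597) [387 377  51  23 597] [0.749 0.599 0.095]
scene mat (array([560.3,  24. ]), array([540.4, 199.2]), 88.1, 4398) z 0.000940932048601485
scene fence (array([ 744.2, -520.4]), array([ 23. , 195.5]), 85.0, 145) [190 147  51  15 159] [ 1.     -0.0016  0.7484
[... 1083 characters left out ...]
e red (array([759.5, 570.9]), array([197. ,  56.5]), 0.1, 782) [322  86  48  25 782] [0.858 0.599 0.096]
side red (array([ 616.2, -170.2]), array([ 57.5, 153.8]), 88.1, 403) [323 246  55  19 403] [ 0.693 -0.141  0.072]
side mat (array([540.4,  18.9]), array([529.1, 245.1]), 88.0, 5826) z 0.0011722978582894427
side fence (array([679. ,  75.3]), array([433.1,  31. ]), 87.9, 887) [338 148  32 100 895] [0.0335 0.9994 0.6776 0.0528] 0.0352
side fence (array([786.3, -73.8]), array([54.7, 38.8]), 55.3, 170) [387 216  16  17 172] [ 0.5703  0.8215  0.7859 -0.075 ] 0.0361
side fence (array([ 668.4, -224.8]), array([54.6, 30.1]), 88.5, 177) [365 263  13  19 178] [ 0.0607  0.9982  0.6681 -0.2268] 0.0352
```

```bash
python3 - <<'E'
from h import *
f=np.load('scene0.npz');p,d,K,R,t=[f[k] for k in'pdKRt']
C=cloud(d,K,R,t);hsv=cv2.cvtColor(p,cv2.COLOR_BGR2HSV); H,S,V=cv2.split(hsv)
gx=np.array([-.0345,-.9994]);gy=np.array([.9994,-.0345]);o=np.array([.662,.022])
G=np.stack([(C[...,:2]-o)@gx,(C[...,:2]-o)@gy],-1)
m=(d>0)&((H<6)|(H>174))&(S>180)&(V>60)&(C[...,2]>.006)&(C[...,2]<.045)&(abs(G[...,0]-.155)<.06)&(G[...,1]<-.02)
print('stop gx pct',np.round(np.percentile(G[m][:,0],[5,25,50,75,95]),4),'gy',np.round(np.percentile(G[m][:,1],[2,98]),3))
print('block gauge',(np.array([.5876,.1665])-o)@gx,(np.array([.5876,.1665])-o)@gy)
m=(d>0)&(H>100)&(H<120)&(S>150)&(C[...,0]>.4)&(C[...,0]<.8)&(C[...,1]>.2)&(C[...,1]<.5)&(C[...,2]>.01)&(C[...,2]<.09)
print('blue',np.round(np.percentile(C[m],[3,97],axis=0),3))
f=np.load('side0.npz');p,d,K,R,t=[f[k] for k in'pdKRt']
C=cloud(d,K,R,t); hsv=cv2.cvtColor(p,cv2.COLOR_BGR2HSV); H,S,V=cv2.split(hsv)
m=(d>0)&(H>100)&(H<120)&(S>150)&(C[...,0]>.4)&(C[...,0]<.8)&(C[...,1]>.2)&(C[...,1]<.5)&(C[...,2]>.01)&(C[...,2]<.09)
print('blue',np.round(np.percentile(C[m],[3,97],axis=0),3))
E
python3 -m handwheel '[[0,0,0,-0.052,0,0,0],[0,-0.0512,-0.0194,0,0,0,0],[0,-0.0512,-0.0194,0,0,0,0],[0,-0.0512,-0.0194,0,0,0,0],[0,-0.0512,-0.0194,0,0,0,0],[0,-0.0512,-0.0194,0,0,0,0],[0,-0.0512,-0.0194,0,0,0,0],[0,-0.0512,-0.0194,0,0,0,0],[0,-0.0512,-0.0194,0,0,0,0],[0,-0.0512,-0.0194,0,0,0,0],[0,0,0,0,0,0,-8.3],[0,0,0,0,0,0,0]]' 10; python3 -c "from h import *;st()"
```

```text
stop gx pct [0.1589 0.1607 0.1617 0.1632 0.1647] gy [-0.117 -0.023]
block gauge -0.14184650000000001 -0.07934061000000002
blue [[0.597 0.379 0.014]
 [0.66  0.441 0.081]]
blue [[0.605 0.374 0.025]
 [0.654 0.439 0.08 ]]
time: 1.6
position: [0.6113, 0.2538, 0.2402]
tool_rot: [-0.414, -3.113, 0.001]
ft_force: [-0.3, 0.5, -0.8]
grip_width: 0.007
grip_force: 0.0
t 1.6 p [0.6113 0.2538 0.2402] R [[-0.965, 0.261, -0.001], [0.261, 0.965, -0.0], [0.001, -0.001, -1.0]] F [-0.34  0.46 -0.78] g 0.007
```

```bash
python3 -m handwheel '[[0,0,0,0.0425,0,0,0],[0,0,0,0.0425,0,0,0],[0,0,-0.02,0,0,0,0],[0,0,-0.01,0,0,0,0],[0,0,-0.006,0,0,0,0],[0,0,-0.006,0,0,0,0],[0,0,-0.006,0,0,0,0],[0,0,-0.006,0,0,0,0],[0,0,0,0,0,0,0]]'
python3 - <<'E'
from h import *
st(); grab('side','side1.png')
p=cv2.imread('pics/side1.png')[100:280,230:430]; cv2.imwrite('pics/side1c.png',cv2.resize(p,None,fx=3,fy=3))
E
```

```text
time: 2.72
position: [0.5974, 0.2015, 0.156]
tool_rot: [0.411, 3.114, -0.0]
ft_force: [-0.8, 0.8, 0.3]
grip_width: 0.004
grip_force: 0.0
t 2.73 p [0.5974 0.2015 0.156 ] R [[-0.966, 0.26, 0.0], [0.26, 0.966, -0.0], [-0.0, -0.0, -1.0]] F [-0.81  0.84  0.29] g 0.004
```

View pics/side1c.png

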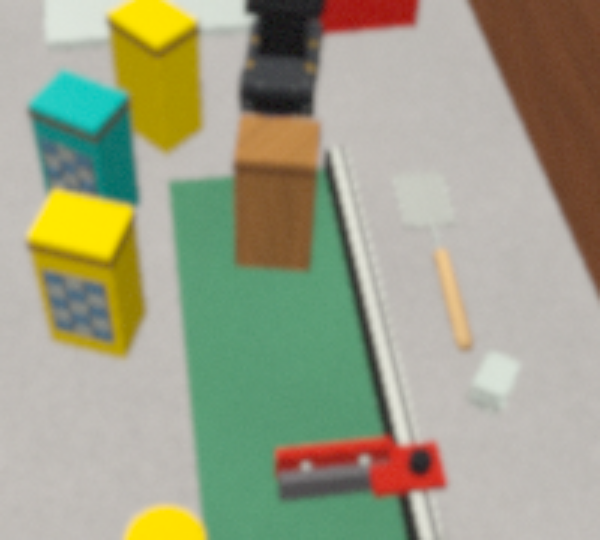

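The close-up shows the shut fingers behind the block's top, centred at about crop (280,100). The block has either just been reached or is slightly tilted, and it hasn't yawed. I'll keep pushing past the balance point.

```bash
python3 -m handwheel '[[0,0,-0.007,0,0,0,0],[0,0,-0.007,0,0,0,0],[0,0,-0.007,0,0,0,0],[0,0,-0.007,0,0,0,0],[0,0,-0.007,0,0,0,0],[0,0,-0.007,0,0,0,0],[0,0,-0.007,0,0,0,0],[0,0,-0.007,0,0,0,0],[0,0,0,0,0,0,0],[0,0,0,0,0,0,0]]'
python3 - <<'E'
from h import *
st(); grab('side','side2.png')
p=cv2.imread('pics/side2.png')[100:280,230:430]; cv2.imwrite('pics/side2c.png',cv2.resize(p,None,fx=3,fy=3))
E
```

```text
time: 4.03
position: [0.5829, 0.1484, 0.156]
tool_rot: [0.41, 3.115, 0.001]
ft_force: [0.8, 0.5, 0.5]
grip_width: 0.007
grip_force: 0.0
t 4.03 p [0.5829 0.1484 0.156 ] R [[-0.966, 0.259, 0.0], [0.259, 0.966, 0.0], [-0.0, 0.0, -1.0]] F [0.77 0.54 0.46] g 0.007
```

View pics/side2c.png

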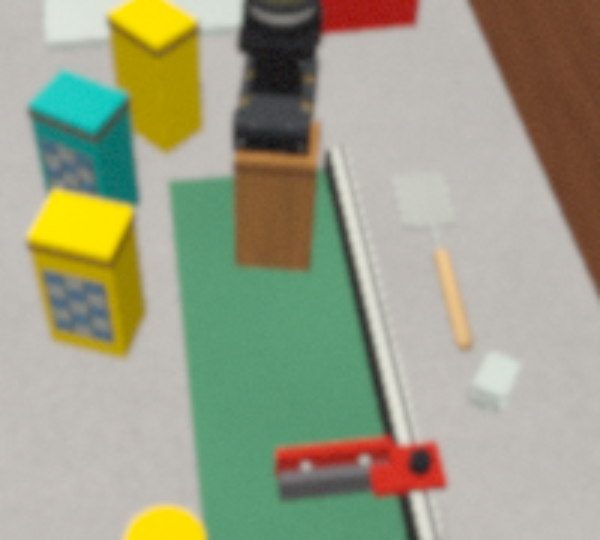

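The block still looks upright, with the fingers apparently overlapping its top, so I'll check this with depth.

Run:
```python
from h import *
s=st()
for n in('side','scene'):
    p,d,K,R,t=grab(n,n+'3.png'); C=cloud(d,K,R,t); H,S,V=cv2.split(cv2.cvtColor(p,cv2.COLOR_BGR2HSV))
    c=np.r_[.5876,.1665]; m=(d>0)&(H>5)&(H<22)&(S>100)&(np.hypot(C[...,0]-c[0],C[...,1]-c[1]-(-.02))<.15)&(C[...,2]>.01)
    print(n,m.sum(),np.round(np.percentile(C[m],[0.5,50,99.5],axis=0),3))
    for a in np.arange(.02,.2,.03):
        q=m&(abs(C[...,2]-a)<.005); print(round(a,2),q.sum(),np.round(np.median(C[q],axis=0),3) if q.any() else '',np.round(np.percentile(C[q][:,1],[3,97]),3) if q.any() else '')
p=cv2.imread('pics/scene3.png')[150:330,250:480]; cv2.imwrite('pics/scene3c.png',cv2.resize(p,None,fx=3,fy=3))
```

```text
t 4.08 p [0.5828 0.1485 0.156 ] R [[-0.966, 0.258, 0.0], [0.258, 0.966, 0.0], [-0.0, 0.0, -1.0]] F [-0.85  0.02 -0.51] g 0.007
side 1084 [[0.461 0.057 0.012]
 [0.581 0.133 0.124]
 [0.63  0.177 0.636]]
0.02 46 [0.577 0.133 0.02 ] [0.123 0.143]
0.05 42 [0.583 0.133 0.051] [0.122 0.144]
0.08 55 [0.581 0.133 0.08 ] [0.123 0.143]
0.11 50 [0.584 0.133 0.11 ] [0.122 0.143]
0.14 62 [0.578 0.133 0.14 ] [0.123 0.144]
0.17 54 [0.579 0.133 0.17 ] [0.122 0.143]
0.2 0  
scene 1848 [[0.476 0.099 0.011]
 [0.609 0.184 0.171]
 [0.64  0.223 0.631]]
0.02 79 [0.601 0.199 0.02 ] [0.14  0.211]
0.05 33 [0.63  0.189 0.05 ] [0.133 0.21 ]
0.08 32 [0.631 0.187 0.08 ] [0.139 0.211]
0.11 36 [0.631 0.187 0.111] [0.137 0.211]
0.14 109 [0.607 0.197 0.14 ] [0.14 0.21]
0.17 120 [0.615 0.195 0.17 ] [0.136 0.21 ]
0.2 1 [0.596 0.152 0.197] [0.152 0.152]
```

View pics/scene3c.png

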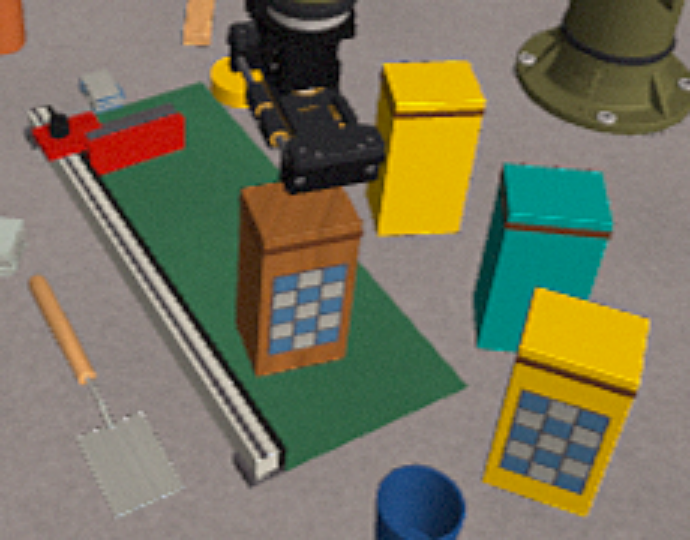

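The block stands untouched, and the gripper appears higher or displaced from the reported pose (crop (330,130)). I'll compare the gripper's real position with the reported one.

Run:
```python
from h import *
s=st(); print(np.round(s['joint_positions'],3))
w=ctrl.camera_info('wrist'); print('wrist cam',np.round(-np.array(w['R']).T@w['t'],3),np.round(np.array(w['R'])[2],2))
for n in('side','scene'):
    p,d,K,R,t=grab(n); C=cloud(d,K,R,t)
    m=(d>0)&(np.hypot(C[...,0]-.5828,C[...,1]-.1485)<.2)&(C[...,2]>.187)&(C[...,2]<.5)
    for a in np.arange(.19,.42,.02):
        q=m&(abs(C[...,2]-a)<.01); print(n,round(a,2),q.sum(),np.round(np.percentile(C[q][:,:2],[3,50,97],axis=0),3).tolist() if q.any() else '')
p,d,K,R,t=grab('wrist','wrist4.png')
```

```text
t 4.17 p [0.5828 0.1485 0.1559] R [[-0.966, 0.258, 0.0], [0.258, 0.966, 0.0], [0.0, 0.0, -1.0]] F [ 0.13  0.   -0.4 ] g 0.006
[-0.487  0.235  0.227  1.632 -0.055  1.281  1.059]
wrist cam [0.511 0.168 0.35 ] [ 0.26 -0.07 -0.96]
side 0.19 0 
side 0.21 0 
side 0.23 0 
side 0.25 5 [[0.544, 0.062], [0.561, 0.068], [0.585, 0.071]]
side 0.27 146 [[0.529, 0.057], [0.569, 0.069], [0.633, 0.197]]
side 0.29 218 [[0.529, 0.051], [0.567, 0.082], [0.623, 0.179]]
side 0.31 356 [[0.532, 0.053], [0.569, 0.085], [0.601, 0.123]]
side 0.33 89 [[0.552, 0.095], [0.573, 0.101], [0.593, 0.108]]
side 0.35 211 [[0.541, 0.093], [0.573, 0.105], [0.611, 0.133]]
side 0.37 237 [[0.546, 0.097], [0.578, 0.12], [0.616, 0.15]]
side 0.39 131 [[0.548, 0.111], [0.577, 0.118], [0.617, 0.143]]
side 0.41 180 [[0.548, 0.111], [0.579, 0.118], [0.618, 0.147]]
scene 0.19 8 [[0.591, 0.136], [0.592, 0.142], [0.597, 0.154]]
scene 0.21 12 [[0.591, 0.139], [0.593, 0.145], [0.597, 0.153]]
scene 0.23 0 
scene 0.25 4 [[0.578, 0.077], [0.591, 0.23], [0.629, 0.239]]
scene 0.27 340 [[0.574, 0.063], [0.609, 0.2], [0.64, 0.24]]
scene 0.29 510 [[0.572, 0.068], [0.601, 0.173], [0.641, 0.247]]
scene 0.31 659 [[0.569, 0.061], [0.597, 0.187], [0.636, 0.243]]
scene 0.33 148 [[0.567, 0.138], [0.589, 0.161], [0.609, 0.171]]
scene 0.35 104 [[0.558, 0.097], [0.608, 0.156], [0.622, 0.173]]
scene 0.37 292 [[0.559, 0.109], [0.604, 0.173], [0.62, 0.185]]
scene 0.39 189 [[0.565, 0.138], [0.605, 0.178], [0.621, 0.186]]
scene 0.41 265 [[0.562, 0.14], [0.605, 0.177], [0.621, 0.186]]
```

View pics/wrist4.png

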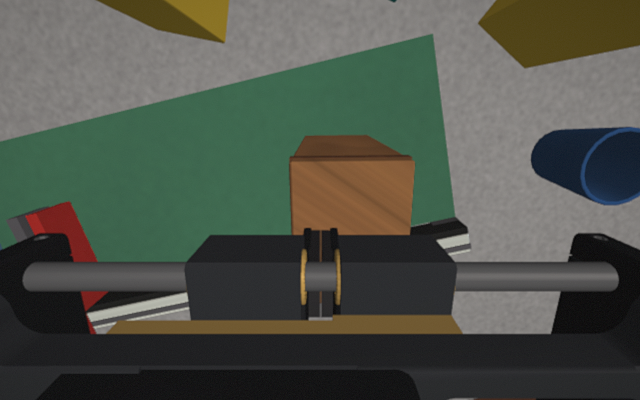

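Run:
```python
from h import *
s=st(); P=s['position']
for n in('scene','side'):
    i=ctrl.camera_info(n);K,R,t=[np.array(i[k]) for k in('intrinsics','R','t')]
    print(n,[(round(z,2),np.round((lambda c:(K@c)[:2]/c[2])(R@np.r_[P[0],P[1],z]+t)).tolist()) for z in(.12,.156,.18,.2,.226,.26,.3)])
# start picture: gripper location at reported TCP (0.257,0.5964,0.1879)
f=np.load('scene0.npz');p,d,K,R,t=[f[k] for k in'pdKRt'];C=cloud(d,K,R,t)
m=(d>0)&(np.hypot(C[...,0]-.257,C[...,1]-.5964)<.14)&(C[...,2]>.02)
for a in np.arange(.15,.4,.02):
    q=m&(abs(C[...,2]-a)<.01); print(round(a,2),q.sum(),np.round(np.percentile(C[q][:,:2],[3,50,97],axis=0),3).tolist() if q.any() else '')
a=cv2.resize(p[180:310,550:640],None,fx=4,fy=4)
b=cv2.resize(cv2.imread('pics/scene3.png')[160:260,310:400],None,fx=4.5,fy=4.5)
h=max(a.shape[0],b.shape[0]); cv2.imwrite('pics/cmp.png',np.hstack([cv2.copyMakeBorder(x,0,h-x.shape[0],0,5,0) for x in(a,b)]))
```

```text
t 4.33 p [0.5828 0.1483 0.1559] R [[-0.966, 0.259, -0.0], [0.259, 0.966, 0.0], [0.0, 0.0, -1.0]] F [-0.12 -0.3   0.01] g 0.005
scene [(0.12, [346.0, 229.0]), (0.16, [346.0, 220.0]), (0.18, [347.0, 213.0]), (0.2, [347.0, 208.0]), (0.23, [348.0, 200.0]), (0.26, [349.0, 190.0]), (0.3, [350.0, 177.0])]
side [(0.12, [321.0, 163.0]), (0.16, [321.0, 155.0]), (0.18, [321.0, 150.0]), (0.2, [322.0, 145.0]), (0.23, [322.0, 139.0]), (0.26, [322.0, 131.0]), (0.3, [322.0, 120.0])]
0.15 0 
0.17 0 
0.19 0 
0.21 0 
0.23 141 [[0.234, 0.546], [0.27, 0.633], [0.288, 0.649]]
0.25 160 [[0.235, 0.545], [0.25, 0.56], [0.289, 0.649]]
0.27 138 [[0.234, 0.54], [0.247, 0.555], [0.291, 0.647]]
0.29 144 [[0.231, 0.507], [0.296, 0.634], [0.326, 0.675]]
0.31 870 [[0.244, 0.51], [0.284, 0.614], [0.325, 0.668]]
0.33 1309 [[0.219, 0.506], [0.269, 0.607], [0.326, 0.668]]
0.35 479 [[0.245, 0.545], [0.266, 0.589], [0.285, 0.621]]
0.37 293 [[0.249, 0.547], [0.268, 0.595], [0.284, 0.616]]
0.39 420 [[0.249, 0.542], [0.286, 0.574], [0.297, 0.617]]
```

View pics/cmp.png

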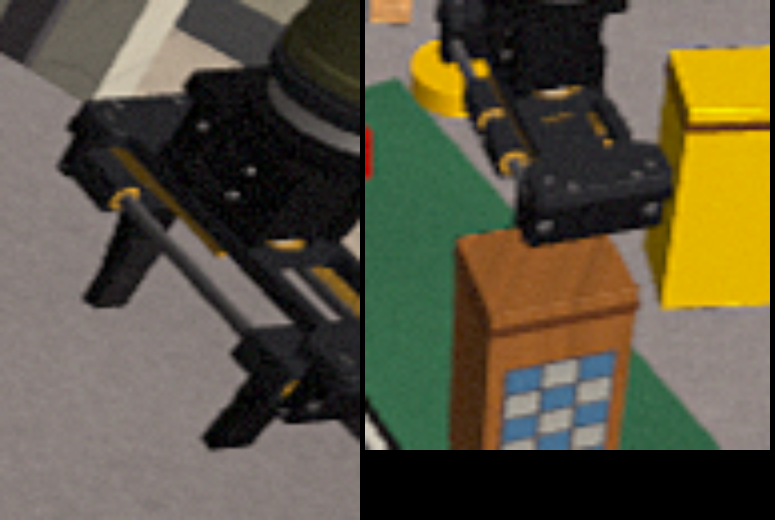

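At the start the finger tips were at z≈0.22 while the reported TCP was 0.188. The body bottom, at about 0.29, agrees, so the reported height is about 33 mm too low. The fingers simply passed over the block's top and nothing was touched. I'll back off, go lower by that offset and push again.

```bash
python3 - <<'E'
from h import *
f=np.load('scene0.npz');p,d,K,R,t=[f[k] for k in'pdKRt'];C=cloud(d,K,R,t)
m=(d>0)&(np.hypot(C[...,0]-.257,C[...,1]-.5964)<.1)&(C[...,2]>.1)
print(m.sum(),np.round(np.percentile(C[m][:,2],[0,.2,.5,1,2]),4),np.sort(C[m][:,2])[:12].round(4))
E
python3 -m handwheel '[[0,0,0,-0.01,0,0,0],[0,0,0.05,0,0,0,0],[0,0,0.045,0,0,0,0],[0,0,0,0.042,0,0,0],[0,0,0,0,0,0,0]]'; python3 -c "from h import *;st()"
```

```text
5104 [0.2224 0.2237 0.2257 0.2287 0.2356] [0.2224 0.2228 0.223  0.2231 0.2231 0.2232 0.2234 0.2235 0.2235 0.2236
 0.2237 0.2237]
time: 4.95
position: [0.605, 0.2392, 0.121]
tool_rot: [-0.408, -3.109, 0.006]
ft_force: [-0.2, -0.5, 0.8]
grip_width: 0.005
grip_force: 0.0
t 4.95 p [0.605  0.2392 0.121 ] R [[-0.966, 0.258, -0.006], [0.258, 0.966, -0.003], [0.005, -0.005, -1.0]] F [-0.16 -0.5   0.76] g 0.005
```

```bash
python3 -m handwheel '[[0,0,-0.012,0,0,0,0],[0,0,-0.006,0,0,0,0],[0,0,-0.006,0,0,0,0],[0,0,-0.006,0,0,0,0],[0,0,-0.006,0,0,0,0],[0,0,-0.006,0,0,0,0],[0,0,0,0,0,0,0]]'
python3 - <<'E'
from h import *
st(); p,d,K,R,t=grab('side'); C=cloud(d,K,R,t);H,S,V=cv2.split(cv2.cvtColor(p,cv2.COLOR_BGR2HSV))
m=(d>0)&(H>5)&(H<22)&(S>100)&(np.hypot(C[...,0]-.5876,C[...,1]-.14)<.15)&(C[...,2]>.01)
for a in(.03,.08,.14,.17): q=m&(abs(C[...,2]-a)<.006); print(a,q.sum(),np.median(C[q],axis=0).round(3))
E
```

```text
time: 5.82
position: [0.5966, 0.1987, 0.1241]
tool_rot: [0.411, 3.114, 0.0]
ft_force: [-0.6, 0.6, -0.3]
grip_width: 0.002
grip_force: 0.4
t 5.83 p [0.5966 0.1987 0.1241] R [[-0.966, 0.26, 0.0], [0.26, 0.966, 0.0], [-0.0, 0.0, -1.0]] F [-0.63  0.64 -0.27] g 0.002
0.03 47 [0.581 0.131 0.031]
0.08 53 [0.58  0.128 0.08 ]
0.14 62 [0.58  0.123 0.141]
0.17 67 [0.583 0.122 0.171]
```

The block is tilting now (about 4°), with its foot still in place. I'll carry on past balance.

```bash
python3 -m handwheel '[[0,0,-0.008,0,0,0,0],[0,0,-0.008,0,0,0,0],[0,0,-0.008,0,0,0,0],[0,0,-0.008,0,0,0,0],[0,0,-0.007,0,0,0,0],[0,0,-0.007,0,0,0,0],[0,0,-0.006,0,0,0,0],[0,0,0,0,0,0,0],[0,0,0,0,0,0,0],[0,0,0,-0.06,0,0,0],[0,0,0,-0.06,0,0,0],[0,0,0,0,0,0,0]]'
cat > blk.py <<'E'
from h import *
gx=np.array([-.0345,-.9994]);gy=np.array([.9994,-.0345]);o=np.array([.662,.022])
def blk(n='side',f=None):
    p,d,K,R,t=grab(n,f); C=cloud(d,K,R,t);H,S,V=cv2.split(cv2.cvtColor(p,cv2.COLOR_BGR2HSV))
    G=np.stack([(C[...,:2]-o)@gx,(C[...,:2]-o)@gy],-1)
    m=(d>0)&(C[...,2]>.06)&(C[...,2]<.078)&(G[...,1]<.06)&(G[...,1]>-.2)&(abs(G[...,0])<.25)
    k,l,s,_=cv2.connectedComponentsWithStats(m.astype(np.uint8))
    i=1+np.argmax(s[1:,4]); q=l==i
    r=cv2.minAreaRect((G[q]*1000).astype(np.float32)); print(n,'rect gauge mm',np.round(r[0],1),np.round(r[1],1),round(r[2],1),'z',np.median(C[q][:,2]).round(4),'n',q.sum(),'corners',np.round(cv2.boxPoints(r)).tolist())
E
python3 - <<'E'
from blk import *
st(); blk('side','side5.png'); blk('scene','scene5.png')
E
```

```text
time: 7.38
position: [0.5863, 0.1502, 0.2502]
tool_rot: [0.408, 3.105, 0.008]
ft_force: [0.9, -0.3, 0.5]
grip_width: 0.006
grip_force: 0.0
t 7.38 p [0.5863 0.1502 0.2502] R [[-0.966, 0.258, 0.01], [0.258, 0.966, 0.004], [-0.009, 0.006, -1.0]] F [ 0.85 -0.28  0.54] g 0.006
side rect gauge mm [ -16.8 -106.9] [ 90.  183.7] 77.6 z 0.0706 n 1248 corners [[-116.0, -131.0], [63.0, -171.0], [83.0, -83.0], [-97.0, -43.0]]
scene rect gauge mm [ -18.4 -106.9] [ 91.4 185.1] 77.3 z 0.0704 n 1270 corners [[-119.0, -131.0], [62.0, -172.0], [82.0, -83.0], [-99.0, -42.0]]
```

View pics/scene5.png

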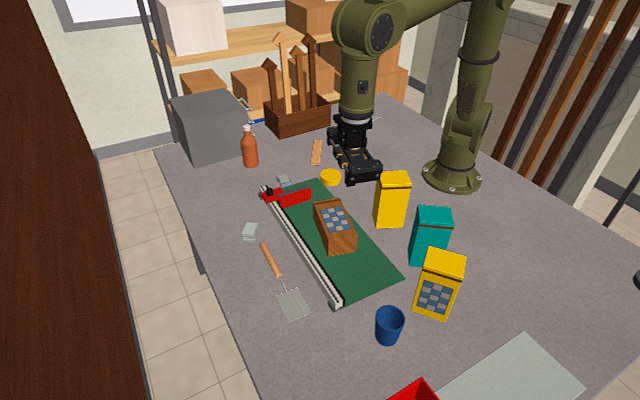

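The block lies on its back with mirrors up at (335,225), its long axis about 12.6° off the fence, and nothing else was disturbed. Next I'll open the fingers, come down flush along its robot side, then push towards the fence while turning.

```bash
python3 -m handwheel '[[0.087,0.0215,-0.0371,0,0,0,0],[0.087,0.0215,-0.0371,0,0,0,0],[0.087,0.0215,-0.0371,0,0,0,0],[0.087,0,0,0.05,0,0,0],[0.087,0,0,0.05,0,0,0],[0.087,0,0,0.05,0,0,0],[0.087,0,0,0,0,0,0]]'
python3 - <<'E'
from blk import *
s=st(); P=s['position'][:2]; print('gauge',(P-o)@gx,(P-o)@gy)
E
```

```text
time: 8.35
position: [0.487, 0.0574, 0.089]
tool_rot: [-0.408, -3.104, 0.007]
ft_force: [0.0, 0.2, 0.5]
grip_width: 0.718
grip_force: 0.0
t 8.35 p [0.487  0.0574 0.089 ] R [[-0.966, 0.259, -0.011], [0.259, 0.966, -0.003], [0.01, -0.006, -1.0]] F [0.04 0.19 0.45] g 0.718
gauge -0.02934970923660978 -0.17615582107917602
```

```bash
python3 -m handwheel '[[0.087,0,0,0.05,0,0,0],[0.087,0,0,0.03,0,0,0],[0.087,0,0,0,0,0,0],[0.087,0,0,0,0,0,0]]'
python3 - <<'E'
from blk import *
s=st(); P=s['position'][:2]; print('gauge',(P-o)@gx,(P-o)@gy); blk()
E
```

```text
time: 8.85
position: [0.4937, 0.0586, 0.016]
tool_rot: [0.41, 3.112, 0.002]
ft_force: [-0.1, 0.3, 0.1]
grip_width: 0.993
grip_force: 0.0
t 8.85 p [0.4937 0.0586 0.016 ] R [[-0.966, 0.259, 0.003], [0.259, 0.966, 0.001], [-0.003, 0.001, -1.0]] F [-0.05  0.26  0.06] g 0.993
gauge -0.03078289679293003 -0.16945155135646955
side rect gauge mm [ -17.3 -106.7] [ 89.8 183.9] 77.6 z 0.0708 n 1136 corners [[-117.0, -131.0], [63.0, -170.0], [82.0, -83.0], [-97.0, -43.0]]
```

```bash
python3 -m handwheel '[[0.087,0,0,0.015,0,0,0],[0.087,-0.004,0,0,0,0,0],[0.087,-0.004,0,0,0,0,0],[0.087,-0.004,0,0,0,0,0],[0.087,-0.003,0,0,0,0,-1],[0.087,-0.003,0,0,0,0,-1],[0.087,-0.003,0,0,0,0,-1],[0.087,-0.003,0,0,0,0,-1],[0.087,-0.003,0,0,0,0,-1],[0.087,-0.003,0,0,0,0,-1],[0.087,0,0,0,0,0,0]]'
python3 - <<'E'
from blk import *
s=st(); P=s['position'][:2]; print('gauge',(P-o)@gx,(P-o)@gy); blk()
E
```

```text
time: 10.28
position: [0.5219, 0.0513, -0.001]
tool_rot: [0.246, 3.131, 0.0]
ft_force: [-0.9, -0.4, -0.7]
grip_width: 1.002
grip_force: 0.3
t 10.28 p [ 0.5219  0.0513 -0.001 ] R [[-0.988, 0.156, 0.001], [0.156, 0.988, 0.0], [-0.001, 0.0, -1.0]] F [-0.93 -0.4  -0.73] g 1.002
gauge -0.02443822431486868 -0.14099433699693617
side rect gauge mm [-18.8 -81.9] [ 88.1 186.4] 80.9 z 0.0707 n 956 corners [[-118.0, -111.0], [66.0, -140.0], [80.0, -53.0], [-104.0, -24.0]]
```

```bash
python3 -m handwheel '[[0.087,-0.003,0,0,0,0,-1],[0.087,-0.003,0,0,0,0,-1],[0.087,-0.003,0,0,0,0,-1],[0.087,-0.003,0,0,0,0,-1],[0.087,-0.003,0,0,0,0,-1],[0.087,-0.003,0,0,0,0,-1],[0.087,-0.003,0,0,0,0,-1],[0.087,-0.003,0,0,0,0,0],[0.087,0,0,0,0,0,0]]'
python3 - <<'E'
from blk import *
s=st(); P=s['position'][:2]; print('gauge',(P-o)@gx,(P-o)@gy); blk()
E
```

```text
time: 11.45
position: [0.5457, 0.0492, -0.001]
tool_rot: [0.054, 3.14, 0.001]
ft_force: [-0.7, -0.2, -0.3]
grip_width: 1.0
grip_force: 0.5
t 11.45 p [ 0.5457  0.0492 -0.001 ] R [[-0.999, 0.035, 0.001], [0.035, 0.999, 0.0], [-0.001, 0.0, -1.0]] F [-0.68 -0.21 -0.3 ] g 1.0
gauge -0.023213722423679195 -0.11714250570445202
side rect gauge mm [-23.3 -59.5] [182.3  90. ] 0.1 z 0.0707 n 830 corners [[-114.0, -15.0], [-114.0, -105.0], [68.0, -104.0], [68.0, -14.0]]
```

The block is parallel to the fence with about a 14 mm gap. I'll close most of it, retreat, then come down behind the foot end with the fingers shut.

```bash
python3 -m handwheel '[[0.087,-0.003,0,0,0,0,0],[0.087,-0.003,0,0,0,0,0],[0.087,-0.003,0,0,0,0,0],[0.087,-0.002,0,0,0,0,0],[0.087,0,0,0,0,0,0],[0.087,0.01,0,0,0,0,0],[0.087,0,0,-0.06,0,0,0],[0,0,0,-0.05,0,0,0],[0,0,0,0,0,0,0]]'
python3 - <<'E'
from blk import *
s=st(); P=s['position'][:2]; print('gauge',(P-o)@gx,(P-o)@gy); blk('side');blk('scene')
E
```

```text
time: 12.62
position: [0.5498, 0.0491, 0.1141]
tool_rot: [0.055, 3.131, 0.003]
ft_force: [0.2, -0.4, 0.5]
grip_width: 0.854
grip_force: 0.0
t 12.62 p [0.5498 0.0491 0.1141] R [[-0.999, 0.035, 0.011], [0.035, 0.999, 0.002], [-0.01, 0.002, -1.0]] F [ 0.19 -0.39  0.49] g 0.854
gauge -0.023234739129651693 -0.1130908231028229
side rect gauge mm [-23.9 -49. ] [183.5  90.3] 0.1 z 0.0708 n 1042 corners [[-116.0, -4.0], [-116.0, -94.0], [68.0, -94.0], [68.0, -4.0]]
scene rect gauge mm [-24.3 -49.7] [184.8  92.6] 0.1 z 0.0703 n 1378 corners [[-117.0, -4.0], [-117.0, -96.0], [68.0, -96.0], [68.0, -3.0]]
```

```bash
python3 -m handwheel '[[0,-0.0223,0.042,0,0,0,0],[0,-0.0223,0.042,0,0,0,0],[0,-0.0223,0.042,0,0,0,0],[0,0,0,0,0,0,0],[0,0,0,0.04,0,0,0],[0,0,0,0.04,0,0,0],[0,0,0,0.03,0,0,0],[0,0,0,0,0,0,0],[0,0,0,0,0,0,0]]'
python3 - <<'E'
from blk import *
s=st(); P=s['position'][:2]; print('gauge',(P-o)@gx,(P-o)@gy)
E
```

```text
time: 13.85
position: [0.6176, 0.1718, -0.0004]
tool_rot: [0.056, 3.14, -0.0]
ft_force: [-1.0, 0.8, 1.0]
grip_width: 0.003
grip_force: 0.0
t 13.85 p [ 6.176e-01  1.718e-01 -4.000e-04] R [[-0.999, 0.036, 0.001], [0.036, 0.999, -0.0], [-0.001, -0.0, -1.0]] F [-0.96  0.75  0.98] g 0.003
gauge -0.14822099392278218 -0.04953372420335432
```

```bash
python3 -m handwheel '[[0,0,-0.012,0,0,0,0],[0,0,-0.005,0,0,0,0],[0,0,-0.005,0,0,0,0],[0,0,-0.006,0,0,0,0],[0,0,-0.007,0,0,0,0],[0,0,-0.007,0,0,0,0],[0,0,-0.007,0,0,0,0],[0,0,-0.007,0,0,0,0],[0,0,-0.007,0,0,0,0],[0,0,-0.007,0,0,0,0],[0,0,0,0,0,0,0]]'
python3 - <<'E'
from blk import *
s=st(); P=s['position'][:2]; print('gauge',(P-o)@gx,(P-o)@gy); blk('side');blk('scene')
E
```

```text
time: 15.22
position: [0.6151, 0.1012, -0.0008]
tool_rot: [0.057, 3.141, -0.001]
ft_force: [1.0, 2.5, 2.6]
grip_width: 0.003
grip_force: 1.4
t 15.22 p [ 0.6151  0.1012 -0.0008] R [[-0.999, 0.036, 0.001], [0.036, 0.999, -0.001], [-0.001, -0.001, -1.0]] F [0.96 2.46 2.6 ] g 0.003
gauge -0.07750334751349605 -0.049576471468481834
side rect gauge mm [ 25.9 -48.6] [ 90.9 181. ] 89.7 z 0.0707 n 1076 corners [[-65.0, -94.0], [116.0, -95.0], [117.0, -4.0], [-64.0, -3.0]]
scene rect gauge mm [ 24.4 -42.4] [183.4  77.7] 0.3 z 0.0698 n 510 corners [[-67.0, -4.0], [-67.0, -82.0], [116.0, -81.0], [116.0, -3.0]]
```

```bash
python3 -m handwheel '[[0,0,-0.005,0,0,0,0],[0,0,-0.006,0,0,0,0],[0,0,-0.006,0,0,0,0],[0,0,-0.006,0,0,0,0],[0,0,-0.005,0,0,0,0],[0,0,-0.004,0,0,0,0],[0,0,-0.003,0,0,0,0],[0,0,-0.002,0,0,0,0],[0,0,-0.002,0,0,0,0],[0,0,-0.002,0,0,0,0],[0,0,0,0,0,0,0]]'
python3 - <<'E'
from blk import *
s=st(); P=s['position'][:2]; print('gauge',(P-o)@gx,(P-o)@gy); blk('side')
E
```

```text
time: 16.7
position: [0.6132, 0.0609, -0.0012]
tool_rot: [-0.056, -3.141, 0.001]
ft_force: [0.1, 1.3, -1.3]
grip_width: 0.001
grip_force: 0.5
t 16.7 p [ 0.6132  0.0609 -0.0012] R [[-0.999, 0.035, -0.0], [0.035, 0.999, -0.001], [0.0, -0.001, -1.0]] F [ 0.06  1.31 -1.3 ] g 0.001
gauge -0.037192001677268785 -0.05006518715113915
side rect gauge mm [ 65.4 -49.1] [ 90.3 182.2] 89.8 z 0.0706 n 1138 corners [[-26.0, -94.0], [156.0, -95.0], [157.0, -4.0], [-26.0, -4.0]]
```

```bash
for i in 1 2; do python3 -m handwheel '[[0,0,-0.001,0,0,0,0],[0,0,-0.001,0,0,0,0],[0,0,0,0,0,0,0]]' | grep -E "pos|ft_"; done; python3 -m handwheel '[[0,0,-0.001,0,0,0,0],[0,0,0,0,0,0,0]]' | grep -E "pos|ft_";  python3 -m handwheel '[[0,0,-0.001,0,0,0,0],[0,0,0,0,0,0,0]]' | grep -E "pos|ft_"; python3 -c "
from blk import *
blk()"
```

```text
position: [0.6133, 0.0594, -0.0011]
ft_force: [-0.4, 0.8, -0.4]
position: [0.6133, 0.0573, -0.001]
ft_force: [-0.4, 1.5, -0.7]
position: [0.6133, 0.0564, -0.001]
ft_force: [0.4, 1.8, -0.3]
position: [0.6132, 0.0554, -0.001]
ft_force: [0.5, 1.2, -0.4]
side rect gauge mm [ 72. -49.] [ 90.7 179.9] 89.5 z 0.0708 n 1145 corners [[-18.0, -94.0], [162.0, -95.0], [162.0, -4.0], [-18.0, -3.0]]
```

```bash
for i in 1 2 3; do python3 -m handwheel '[[0,0,-0.001,0,0,0,0],[0,0,0,0,0,0,0]]' | grep -E "pos|ft_"; done
```

```text
position: [0.6132, 0.0544, -0.001]
ft_force: [-0.4, 1.9, -0.4]
position: [0.6131, 0.0538, -0.001]
ft_force: [-0.4, 2.1, -0.9]
position: [0.613, 0.0532, -0.001]
ft_force: [0.7, 4.5, -0.4]
```

```bash
python3 -m handwheel '[[0,0,-0.001,0,0,0,0],[0,0,0,0,0,0,0]]' | grep -E "pos|ft_";python3 -m handwheel '[[0,0,-0.001,0,0,0,0],[0,0,0,0,0,0,0]]' | grep -E "pos|ft_"; python3 -m handwheel '[[0,0,0,0,0,0,0],[0,0,0,0,0,0,0]]' | grep -E "pos|ft_"
```

```text
position: [0.6129, 0.0526, -0.001]
ft_force: [-0.7, 5.3, -0.7]
position: [0.6128, 0.0523, -0.001]
ft_force: [-1.8, 5.5, -0.1]
position: [0.6128, 0.0523, -0.001]
ft_force: [-1.2, 6.3, -0.2]
```

The stop is felt: about 6 N against about 1.5 N sliding friction. I'll back off and go round to the robot side for the final nudge to the fence.

```bash
python3 -m handwheel '[[0,0,0.018,0,0,0,0],[0,0,0,-0.055,0,0,0],[0,0,0,-0.055,0,0,0],[0,0.035,-0.0375,0,0,0,0],[0.087,0.035,-0.0375,0,0,0,0],[0.087,0,-0.0375,0,0,0,0],[0.087,0,0,0,0,0,0],[0.087,0,0,0,0,0,0],[0.087,0,0,0,0,0,0]]'
python3 - <<'E'
from blk import *
s=st(); P=s['position'][:2]; print('gauge',(P-o)@gx,(P-o)@gy); blk('side'); blk('scene')
E
```

```text
time: 20.68
position: [0.5401, -0.0402, 0.1089]
tool_rot: [-0.052, -3.141, 0.0]
ft_force: [0.7, 0.4, -0.2]
grip_width: 0.492
grip_force: 0.0
t 20.68 p [ 0.5401 -0.0402  0.1089] R [[-0.999, 0.033, -0.0], [0.033, 0.999, -0.0], [0.0, -0.0, -1.0]] F [ 0.74  0.35 -0.16] g 0.492
gauge 0.06636002051973668 -0.11970396902671854
side rect gauge mm [ 72.2 -49.6] [ 90.1 184.1] 89.8 z 0.0707 n 1189 corners [[-20.0, -94.0], [164.0, -95.0], [164.0, -5.0], [-20.0, -4.0]]
scene rect gauge mm [ 70.5 -49.5] [183.6  91.3] 0.2 z 0.0702 n 1160 corners [[-22.0, -4.0], [-21.0, -95.0], [162.0, -95.0], [162.0, -3.0]]
```

```bash
python3 -m handwheel '[[0.087,0,0,0,0,0,0],[0.087,0,0,0.04,0,0,0],[0.087,0,0,0.04,0,0,0],[0.087,0,0,0.03,0,0,0],[0.087,0,0,0,0,0,0],[0.087,-0.006,0,0,0,0,0],[0.087,-0.004,0,0,0,0,0],[0.087,-0.002,0,0,0,0,0],[0.087,-0.001,0,0,0,0,0],[0.087,0,0,0,0,0,0]]' | grep -E "pos|ft_|wid"; for i in 1 2; do python3 -m handwheel '[[0.087,-0.001,0,0,0,0,0],[0.087,0,0,0,0,0,0]]' | grep -E "pos|ft_"; done
```

```text
position: [0.5528, -0.0419, -0.0009]
ft_force: [-0.2, -1.2, 0.3]
grip_width: 1.0
position: [0.5528, -0.0419, -0.0012]
ft_force: [-3.8, 0.8, 3.7]
position: [0.5544, -0.0418, -0.0012]
ft_force: [-4.4, 0.4, 2.0]
```

```bash
for i in 1 2 3; do python3 -m handwheel '[[0.087,-0.001,0,0,0,0,0],[0.087,0,0,0,0,0,0]]' | grep -E "pos|ft_"; done;  python3 -c "
from blk import *
blk();blk('scene')"
```

```text
position: [0.556, -0.0418, -0.0012]
ft_force: [-2.7, 1.1, 0.3]
position: [0.5569, -0.0419, -0.0012]
ft_force: [-2.1, 0.6, -1.3]
position: [0.5576, -0.042, -0.0012]
ft_force: [-3.5, 1.5, -0.3]
side rect gauge mm [ 71.6 -43.9] [ 90.4 184.3] 89.7 z 0.0707 n 935 corners [[-21.0, -89.0], [163.0, -90.0], [164.0, 1.0], [-20.0, 2.0]]
scene rect gauge mm [ 71.5 -55.1] [184.6 112.9] 0.3 z 0.0702 n 1168 corners [[-21.0, 1.0], [-21.0, -112.0], [164.0, -111.0], [163.0, 2.0]]
```

```bash
for i in 1 2 3; do python3 -m handwheel '[[0.087,-0.001,0,0,0,0,0],[0.087,0,0,0,0,0,0]]' | grep -E "pos|ft_"; done
```

```text
position: [0.5579, -0.0421, -0.0012]
ft_force: [-5.0, 1.7, 0.9]
position: [0.5581, -0.042, -0.0012]
ft_force: [-6.7, 1.9, 3.0]
position: [0.5583, -0.042, -0.0012]
ft_force: [-9.7, 2.0, 4.3]
```

Firm on the fence at about 7–10 N. I'll retreat, lift clear and check.

```bash
python3 -m handwheel '[[0.087,0.006,0,0,0,0,0],[0.087,0.012,0,0,0,0,0],[0.087,0,0,-0.05,0,0,0],[0.087,0.03,0,-0.05,0,0,0],[0.087,0.03,0,-0.05,0,0,0],[0.087,0,0.03,-0.03,0,0,0],[0.087,0,0,0,0,0,0]]' | grep -E "pos|ft_"
python3 - <<'E'
from blk import *
blk('side','side9.png');blk('scene','scene9.png')
f=lambda n:cv2.imread(f'pics/{n}9.png')
a=cv2.resize(f('side')[190:300,290:400],None,fx=4,fy=4);b=cv2.resize(f('scene')[170:280,250:370],None,fx=3,fy=4);cv2.imwrite('pics/fin.png',np.hstack([a,b]))
p,d,K,R,t=grab('scene'); C=cloud(d,K,R,t);H,S,V=cv2.split(cv2.cvtColor(p,cv2.COLOR_BGR2HSV));G=(C[...,:2]-o)@gx
m=(d>0)&((H<6)|(H>174))&(S>180)&(C[...,2]>.042)&(C[...,2]<.053)&(abs(G-.165)<.04);print('stop top gx',np.percentile(G[m],[3,10,50,90,97]).round(4))
E
```

```text
position: [0.4859, -0.0073, 0.1823]
ft_force: [0.3, 0.8, -0.9]
side rect gauge mm [ 72.9 -44. ] [183.2  90.7] 0.1 z 0.0707 n 1431 corners [[-19.0, 1.0], [-19.0, -90.0], [165.0, -89.0], [164.0, 1.0]]
scene rect gauge mm [ 71.5 -43.5] [ 93.  185.1] 89.3 z 0.0702 n 1167 corners [[-22.0, -89.0], [163.0, -91.0], [165.0, 2.0], [-20.0, 4.0]]
stop top gx [0.1638 0.1691 0.183  0.2002 0.2041]
```

View pics/fin.png

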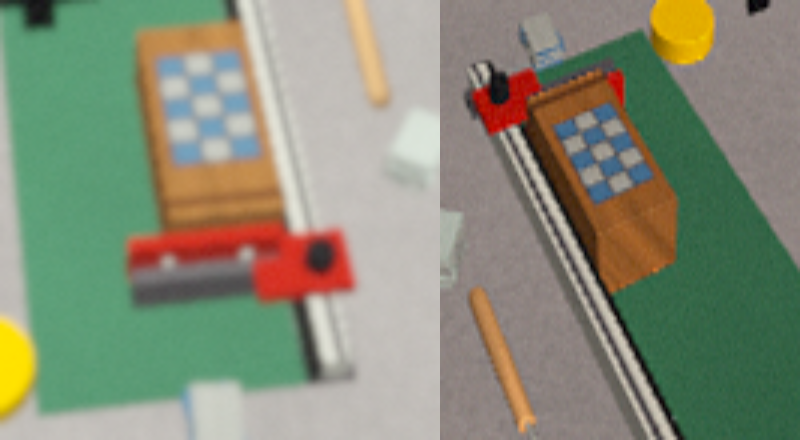

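Both views show the block mirrors up, flush along the fence and against the red stop: side crop stop line at (205,240), scene crop top end at (565,95). I'll feel once more at the foot end to confirm it is seated on the stop.

```bash
python3 -m handwheel '[[0,-0.0433,0.0317,0,0,0,0],[0,-0.0433,0.0317,0,0,0,0],[0,-0.0433,0.0317,0,0,0,0],[0,0,0,0,0,0,0],[0,0,0,0.05,0,0,0],[0,0,0,0.05,0,0,0],[0,0,0,0.05,0,0,0],[0,0,0,0.033,0,0,0],[0,0,0,0,0,0,0],[0,0,0,0,0,0,0]]' | grep -E "pos|ft_|wid"
```

```text
position: [0.6177, 0.08, -0.0029]
ft_force: [0.7, -1.3, -0.1]
grip_width: 0.016
```

```bash
python3 -m handwheel '[[0,0,-0.01,0,0,0,0],[0,0,-0.006,0,0,0,0],[0,0,-0.004,0,0,0,0],[0,0,-0.002,0,0,0,0],[0,0,-0.001,0,0,0,0],[0,0,0,0,0,0,0],[0,0,0,0,0,0,0]]' | grep -E "pos|ft_"; for i in 1 2 3 4; do python3 -m handwheel '[[0,0,-0.001,0,0,0,0],[0,0,0,0,0,0,0]]' | grep -E "pos|ft_"; done
```

```text
position: [0.6162, 0.0583, -0.0041]
ft_force: [-0.0, -0.2, -0.4]
position: [0.6162, 0.0569, -0.004]
ft_force: [0.6, 0.4, 0.1]
position: [0.6161, 0.0559, -0.004]
ft_force: [-0.8, -0.4, -0.7]
position: [0.6161, 0.0549, -0.004]
ft_force: [0.6, -0.4, -0.2]
position: [0.616, 0.0544, -0.004]
ft_force: [1.1, 0.4, -0.4]
```

```bash
for i in 1 2 3; do python3 -m handwheel '[[0,0,-0.001,0,0,0,0],[0,0,0,0,0,0,0]]' | grep -E "pos|ft_"; done
```

```text
position: [0.616, 0.0543, -0.004]
ft_force: [0.7, 3.2, -1.3]
position: [0.6158, 0.0538, -0.004]
ft_force: [-0.7, 5.1, -0.2]
position: [0.6157, 0.0534, -0.004]
ft_force: [-0.3, 7.3, 0.1]
```

Force rises straight away on touching, so the block is seated on the stop. I'll back off, lift clear, do a last check and hand in.

```bash
python3 -m handwheel '[[0,0,0.008,0,0,0,0],[0,0,0.02,0,0,0,0],[0,0,0,-0.05,0,0,0],[0,0,0,-0.05,0,0,0],[0,0,0,-0.05,0,0,0],[0,0,0,0,0,0,0],[0,0,0,0,0,0,0]]' | grep -E "time|pos|ft_"
python3 - <<'E'
from blk import *
blk('side');blk('scene'); st(); print(ctrl.close_job())
E
```

```text
time: 29.9
position: [0.6165, 0.0795, 0.1455]
ft_force: [0.3, 0.1, -0.3]
side rect gauge mm [ 73.3 -44.5] [ 90.2 183.8] 89.8 z 0.0707 n 1431 corners [[-19.0, -89.0], [165.0, -90.0], [165.0, 0.0], [-18.0, 1.0]]
scene rect gauge mm [ 71.7 -44.9] [ 92.3 182.8] 89.6 z 0.0702 n 1170 corners [[-20.0, -90.0], [163.0, -92.0], [163.0, 1.0], [-19.0, 2.0]]
t 30.0 p [0.6157 0.0792 0.1441] R [[-0.999, 0.035, -0.003], [0.035, 0.999, -0.001], [0.003, -0.001, -1.0]] F [-0.75  0.76  0.09] g 0.008
the job is handed in; nothing more can be done
None
```

The block was tipped onto its back with mirrors up and slid flush against the fence and the red stop (measured wrist forces stayed under about 11 N); the job was handed in at 30 s with the arm clear, but no verdict was returned.

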